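# Seat a vial stopper with a guarded lever press

### The arm

A 6-joint arm with a two-finger parallel gripper is mounted at the origin on a cart in front of the work surface, level with it; the furniture and walls round the work are solid. World frame = base frame: x ahead of the robot, y to its left, z up, the work surface at z = 0. Lengths are in m, angles in rad, forces in N, time in s.
With the tool pointing down it reaches from about 0.375 to 0.9 m from the base axis. Payload 3.1 kg.
Tool frame: the origin (TCP) lies on the centre line of the jaws, within the pads' length; the fingertips stand robot.tip_reach ahead of it and the grasp point (between the pads) lies 8 mm behind it (robot.tip_reach is the distance from the TCP to the fingertips, in m); z points along the fingers, y is the line along which they close (so a half turn about z gives the same grasp; the last joint's range is limited). The gripper opens to 87 mm and grips with 3 to 60 N. Pads are 19 mm wide; open, the fingers measure 117 mm over their backs; the gripper's body (75 mm by 190 mm) begins 51 mm behind the grasp point.
Start: joints at [1.018, 0.527, 1.433, -0, 1.181, -0.178], TCP at [0.229, 0.582, 0.234] pointing down, gripper open.
Joint ranges: [-3.08, 3.08], [-0.75, 2.2], [0.22, 2.44], [-1.43, 4.57], [0, 2.65], [-2.85, 2.85]. Speed limits (rad/s): [2.79, 2.79, 3.14, 3.14, 3.14, 3.14].

### API

Orientations are given as a unit quaternion [x, y, z, w].
In Python, from rig import robot gives the robot as it stands.
- The arm moves only by the tool jog_arm, never from a script. Its argument "motion" is one flat list of numbers, 7 for each row, row after row: the shift along the tool's x, y, z scaled (see below), then the turn, a rotation vector about the tool's x, y, z scaled (see below), then the gripper's target within -1 to 1 (shut at 1, half-way at 0, fully open at -1). In form: [x, y, z, rx, ry, rz, hand, x, y, z, rx, ry, rz, hand, ...]. A call has 1 to 12 rows; each row shifts and turns the commanded pose from where the row before left it, along the tool's axes as they then stand; what a row does not reach is not made up. The controller multiplies each number of a shift by 4 cm and each number of a turn by 4 degrees. A row lasts 1/8 s, in which the tool goes at most 62.5 mm and 10.7 degrees, less where a joint would pass 70% of its speed; a pose out of reach is approached as far as the arm can. A call with a number of a shift or a turn outside -1 to 1 is refused whole. A call with a gripper value outside its range is refused whole. The fingers move at their own pace and stop on an object; "grip_force" is the grip in N (left out, the last holds). Time passes only in rows, so rows that do not move let the fingers close. It gives the time, the measured TCP pose, the force, the opening and the grip force at its end, in the units of the state.
- robot.get_obs(): the state, without advancing time (a new reading comes with each control period).
- robot.camera(name): name is "scene" or "top"; returns the picture (480x640x3 uint8, blue, green, red); there is no depth.
- robot.calibration(name): a dict with "fx", "fy", "cx", "cy" (pixels), "R" (3x3) and "t" (3): a world point X has camera coordinates R X + t. Camera axes: x right, y down, z forward; pixel columns grow to the right and rows downward; lengths in m; the calibration is good to about 2 mm. A picture is of the moment at which its call begins. calibration takes no time and is no camera call.
- robot.hand_in(): hands the job in; it is judged then, once.
The state is a dict: "time": time; "q": joint angles; "joint_velocities": joint speeds; "joint_torque": joint torques, N m; "position": TCP position; "tool_rot": TCP orientation; "ft_force": force on the tool from outside, world axes, zero at the start; "moment": the same for the moment, N m; "grip_width": finger opening in m; "grip_force": force on a finger pad.
Only numpy, scipy, OpenCV 4.12 (cv2) and the standard library are available. Lean on these libraries where they do the work, as an engineer would, in place of code of your own. Each camera call takes 0.05 s, during which the arm holds its last target. There are 200 camera calls.

### The job

One of the press's two stations holds a tall vial whose stopper still stands proud. Reach down through the guard window of that station with the fingertips and press its lever all the way down, so that the stopper is fully driven in, then let the lever come back up and draw clear. Do not touch the guard, do not work the other lever, and leave the things round the press alone.

Things in the scene. Friction and masses are not known exactly. Their poses are not given: they have to be found in the camera images.
- press: Fixed two-station stopper press: grey base plate 280 mm wide, 12 mm thick, from 140 mm in front of its origin to 96 mm behind; column at the back, two levers side by side. Origin on the table midway between its two vial nests (round collars at x = 0, y = +55 mm left, -55 mm right); x points from the robot side to the back, y left, z up. Yaw within about 20 degrees.
- guard: Fixed aluminium guard over the front ends of the levers: flat plate 108 x 256 mm, 4 mm thick, upper face 212 mm above the table, screw heads 3 mm high at its corners, short skirts at front and sides, four posts. Two windows, one over each paddle, 62 mm (x) by 84 mm (y), 26 mm bar between. Origin on the table within 5 mm of the press's in x and y, axes parallel. Must not be touched.
- window_left (a point): Centre of the left guard window, at the plate's upper face; axes as the guard's. The opening is 62 mm along x and 84 mm along y. In the guard's frame it lies at x = -75 mm, y = +55 mm.
- window_right (a point): Centre of the right guard window, at the plate's upper face; axes as the guard's. The opening is 62 mm along x and 84 mm along y. In the guard's frame it lies at x = -75 mm, y = -55 mm.
- paddle_left (a point): Centre of the top face of the left lever's black plastic paddle, 36 mm (x) by 44 mm (y), about 12 mm below the guard's upper face at rest. The lever's pivot lies 135 mm behind it (press +x); fully pressed the paddle has gone down 20 mm (from 200 to 180 mm above the table).
- paddle_right (a point): Centre of the top face of the right lever's black plastic paddle, 36 mm (x) by 44 mm (y), about 12 mm below the guard's upper face at rest. The lever's pivot lies 135 mm behind it (press +x); fully pressed the paddle has gone down 20 mm (from 200 to 180 mm above the table).
- lever_left (a joint): Angle of the left lever: 0 up (rest), 0.15 rad fully down on its stop. A spring brings it back up. Pushing at the paddle takes about 2 N at first and about 7 N at the bottom when there is a stopper to drive in.
- lever_right (a joint): Angle of the right lever: 0 up (rest), 0.15 rad fully down on its stop. A spring brings it back up. Pushing at the paddle takes about 2 N at first and about 7 N at the bottom when there is a stopper to drive in.
- vial: Glass vial with brown medium in its lower half, 26 mm wide and 130 mm high, upright and clamped in one of the two nests (left or right by chance), just behind the guard, with a white stopper 32 mm wide on top. Origin at the centre of its underside. The other nest holds only a short grey blank plug, 34 mm high.
- stopper (a joint): How far the white stopper has been driven into the vial: 0 to 1.5 mm at the start (it stands about 8 mm proud), 8 mm when it sits on the rim. It is driven in as its station's lever goes down, is fully in when the lever reaches its stop, and stays where it is pushed.
- jar_0: Bystander, loose on the table: small round screw jar with a white lid, 47 mm wide, 56 mm high. Origin at the centre of its underside. Leave it alone.
- dropper_bottle: Bystander, loose on the table: small amber dropper bottle with a red bulb, 33 mm wide, 99 mm high. Origin at the centre of its underside. Leave it alone.
- petri_dish: Bystander, loose on the table: flat clear glass dish, 68 mm wide, 18 mm high. Origin at the centre of its underside. Leave it alone.
- tally_counter: Bystander, loose on the table: round grey hand tally counter lying on its back, 52 x 71 x 28 mm. Origin at the centre of its underside. Leave it alone.
- eraser: Bystander, loose on the table: small block eraser, 18 x 40 x 13 mm. Origin at the centre of its underside. Leave it alone.
- sticky_notes: Bystander, loose on the table: block of sticky notes, 51 x 51 x 20 mm. Origin at the centre of its underside. Leave it alone.

How it is judged:
By the outcome, as a careful person would: the job done as asked, in the order asked, and still so for the second after the job is handed in, with the robot touching nothing.
It also fails if it takes over 40 s, if anything falls off the work surface, if the arm or the gripper's body presses on something with over 40 N, if the wrist force passes 120 N, or if a joint passes its speed limit or range.

## Working session

There is one attempt and no reset: what is moved stays moved. The work goes in short steps, Python scripts to look and compute and a tool call to move; the robot and the scene stay as the last step left them, time stands still between calls to the robot, and variables do not carry over. Pictures are saved under pics/ and viewed, at most 10 in all, crops included, and the job is handed in when it is done.

Besides the shell and the picture viewer there is one more tool, called after "Emit:" as name(argument=value, ...), one argument or row to a line, values as JSON. jog_arm: Moves the arm, as the interface text tells. Shifts and turns lie within -1 to 1; 1 stands for 4 cm of shift or 4 degrees of turn. Its arguments: {"type":"object","properties":{"motion":{"type":"array","items":{"type":"number"}},"grip_force":{"type":"number"}},"required":["motion"]}

```bash
mkdir -p pics && python3 - <<'E'
from rig import robot
import cv2
for n in ("scene","top"):
    cv2.imwrite(f"pics/{n}0.png",robot.camera(n)); c=robot.calibration(n); print(n,c)
o=robot.get_obs(); print(o['time'],o['position'],o['tool_rot'],o['ft_force'],o['grip_width'],robot.tip_reach)
E
```

```text
scene {'fx': 463.0342173866879, 'fy': 463.0342173866879, 'cx': 319.59279693775295, 'cy': 231.8011676321788, 'R': array([[-0.88894106, -0.45794975,  0.00811324],
       [-0.32148579,  0.61123365, -0.72321527],
       [ 0.32623717, -0.64550403, -0.69057502]]), 't': array([0.55421365, 0.22621725, 0.89300518])}
top {'fx': 445.0525702223023, 'fy': 445.0525702223023, 'cx': 329.0043833654762, 'cy': 244.7994767588193, 'R': array([[-0.01235935, -0.99984346, -0.01266131],
       [-0.9871067 ,  0.01422082, -0.15943063],
       [ 0.15958572,  0.01052761, -0.98712794]]), 't': array([0.11060498, 0.58348852, 1.07536273])}
0.1 [0.22839773 0.58107496 0.23264902] [ 1.86291512e-01  9.82494002e-01 -9.30976236e-04 -3.76477642e-04] [-0.09637125  0.3802911   0.34832627] 0.08733464471314126 0.011
```

View pics/scene0.png

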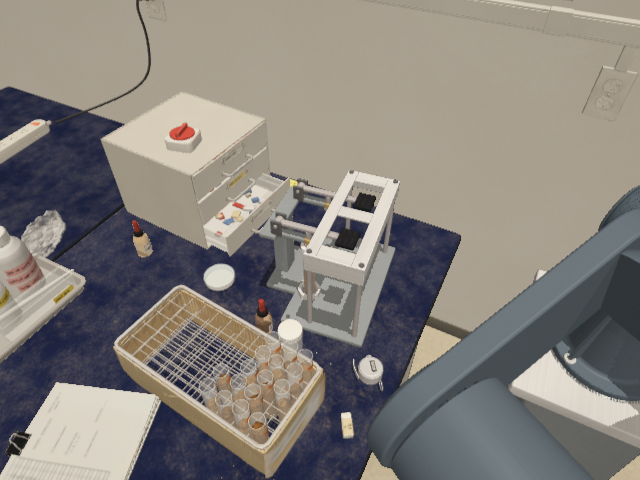

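View pics/top0.png

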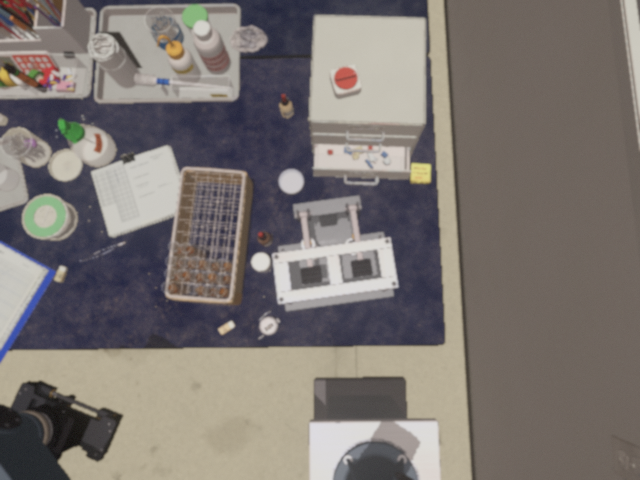

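The scene view shows the press at about (335,250). In the top view the guard is around (335,270), with paddles at about (310,273) and (362,265). I'll zoom in on both.

```bash
python3 - <<'E'
import cv2
a=cv2.imread("pics/scene0.png")[160:350,240:420]; b=cv2.imread("pics/top0.png")[185:315,260:410]
cv2.imwrite("pics/s_crop.png",cv2.resize(a,None,fx=3.1,fy=3.1,interpolation=cv2.INTER_CUBIC))
cv2.imwrite("pics/t_crop.png",cv2.resize(b,None,fx=4.5,fy=4.5,interpolation=cv2.INTER_CUBIC))
E
```

```text
(no output)
```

View pics/s_crop.png

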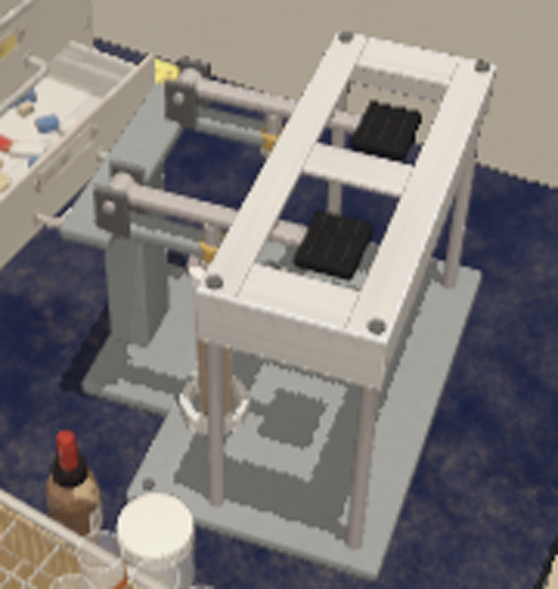

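View pics/t_crop.png

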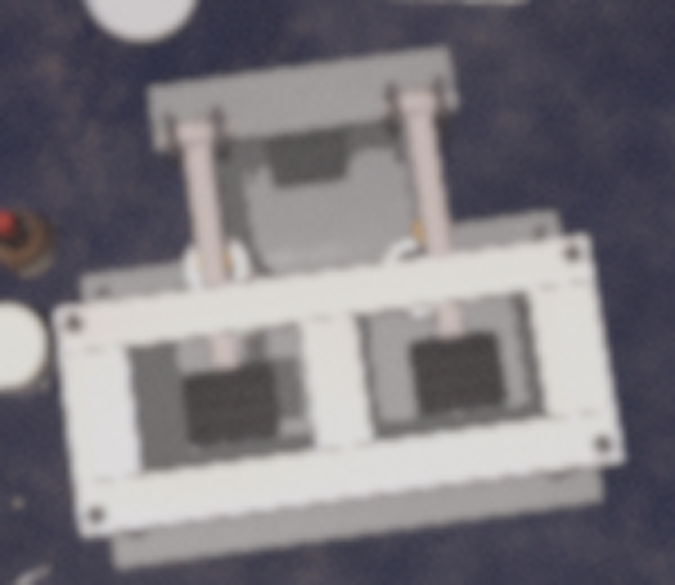

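The scene crop shows the brown vial and white stopper under the nearer lever, which is the left one, at crop (210,270)-(212,400). The guard screws are visible in both views, so I'll triangulate them and the paddles.

```bash
cat > geo.py <<'E'
import numpy as np
from rig import robot
K={n:robot.calibration(n) for n in ("scene","top")}
def ray(n,p):
    c=K[n]; d=c["R"].T@[(p[0]-c["cx"])/c["fx"],(p[1]-c["cy"])/c["fy"],1]; return -c["R"].T@c["t"],d/np.linalg.norm(d)
def plane(n,p,z): o,d=ray(n,p); return o+d*(z-o[2])/d[2]
def tri(ps,pt):
    A=0;b=0
    for n,p in (("scene",ps),("top",pt)):
        o,d=ray(n,p);M=np.eye(3)-np.outer(d,d);A=A+M;b=b+M@o
    return np.linalg.solve(A,b)
def proj(n,X): c=K[n];v=c["R"]@X+c["t"];return np.array([c["fx"]*v[0]/v[2]+c["cx"],c["fy"]*v[1]/v[2]+c["cy"]])
S=lambda p:(np.array(p)+.5)/3.1-.5+[240,160]
T=lambda p:(np.array(p)+.5)/4.5-.5+[260,185]
E
python3 - <<'E'
from geo import *
np.set_printoptions(precision=4,suppress=True)
s=[(214,282),(345,37),(482,65),(376,325)];t=[(73,323),(573,253),(602,443),(96,514)]
P=[plane("top",T(p),.215) for p in t]; Q=[plane("scene",S(p),.215) for p in s]
for a,b,p,q in zip(s,t,P,Q): print("tri",tri(S(a),T(b)),"top",p[:2],"scene",q[:2])
for W in (P,Q):
    W=np.array(W)[:,:2]; print("centre",W.mean(0),"sizes",np.linalg.norm(W-np.roll(W,-1,0),axis=1), "yaw",np.degrees([np.arctan2(*(W[0]-W[1])[[1,0]])-np.pi/2,np.arctan2(*(W[3]-W[2])[[1,0]])-np.pi/2]))
c=(np.mean(P,0)+np.mean(Q,0))[:2]/2
yw=np.mean([np.arctan2(*(W[0]-W[1])[[1,0]])-np.pi/2 for W in (np.array(P)[:,:2],np.array(Q)[:,:2])])
u=np.array([np.cos(yw),np.sin(yw)]);v=np.array([-u[1],u[0]])
print("paddle L top",plane("top",T((231,404)),.2),"scene",plane("scene",S((334,243)),.2))
print("paddle R top",plane("top",T((458,375)),.2),"scene",plane("scene",S((387,128)),.2))
for sg in(1,-1):
    w=c+sg*.055*v; print("window",w,"guard yaw",np.degrees(yw))
    nest=c+.075*u+sg*.055*v
    for z in(.02,.034,.06,.13,.138):
        X=np.r_[nest,z]; print(z,"scene crop",(proj("scene",X)-[240,160])*3.1,"top crop",(proj("top",X)-[260,185])*4.5)
E
```

```text
tri [0.5349 0.2153 0.2129] top [0.5344 0.2149] scene [0.5342 0.2171]
tri [ 0.5653 -0.0235  0.2117] top [ 0.5647 -0.0232] scene [ 0.5637 -0.0194]
tri [ 0.474  -0.0339  0.2143] top [ 0.4742 -0.0337] scene [ 0.4735 -0.0331]
tri [0.4442 0.2037 0.2134] top [0.4442 0.2035] scene [0.4437 0.2051]
centre [0.5044 0.0904] sizes [0.24   0.0911 0.2392 0.0909] yaw [7.2426 7.2073]
centre [0.5038 0.0924] sizes [0.2383 0.0912 0.24   0.0913] yaw [7.112  7.1354]
paddle L top [0.4963 0.1409 0.2   ] scene [0.495 0.145 0.2  ]
paddle R top [0.5087 0.032  0.2   ] scene [0.5087 0.0363 0.2   ]
window [0.4972 0.146 ] guard yaw 7.177309102497955
0.02 scene crop [209.7303 405.3768] top crop [219.786  300.9577]
0.034 scene crop [209.5265 392.0192] top crop [218.368  297.4061]
0.06 scene crop [209.1369 366.4816] top crop [215.6409 290.5754]
0.13 scene crop [208.0099 292.6017] top crop [207.6294 270.5091]
0.138 scene crop [207.8732 283.6437] top crop [206.6455 268.0447]
window [0.5109 0.0368] guard yaw 7.177309102497955
0.02 scene crop [264.4991 294.0724] top crop [409.6871 274.5892]
0.034 scene crop [264.8239 280.6418] top crop [410.5812 270.7199]
0.06 scene crop [265.4436 255.0191] top crop [412.3008 263.2787]
0.13 scene crop [267.2266 181.2925] top crop [417.352  241.4205]
0.138 scene crop [267.4418 172.3933] top crop [417.9723 238.7363]
```

The triangulated screw heights are 0.212–0.214 m, and the plate measures 240 x 91 mm between screws, both as expected. The vial is in the left nest: the brown column and stopper match the left projections. First I'll shut the gripper, raise the arm and align the yaw.

Emit:
jog_arm(
  motion=[0,0,-0.2,0,0,-0.9,1,0,0,-0.2,0,0,-0.9,1,0,0,-0.2,0,0,-0.9,1,0,0,-0.2,0,0,-0.9,1,0,0,-0.2,0,0,-0.9,1,0,0,-0.2,0,0,-0.9,1,0,0,-0.2,0,0,-0.9,1,0,0,-0.2,0,0,-0.9,1,0,0,0,0,0,0,1,0,0,0,0,0,0,1],
  grip_force=20,
)

```text
time: 1.35
position: [0.2286, 0.5813, 0.2969]
tool_rot: [-0.063, 0.998, -0.0, -0.0]
ft_force: [-0.4, 0.0, 0.5]
grip_width: 0.0017
grip_force: 0.0
```

Emit:
jog_arm(
  motion=[-0.43,-0.97,0,0,0,0,1,-0.43,-0.97,0,0,0,0,1,-0.43,-0.97,0,0,0,0,1,-0.43,-0.97,0,0,0,0,1,-0.43,-0.97,0,0,0,0,1,-0.43,-0.97,0,0,0,0,1,-0.43,-0.97,0,0,0,0,1,-0.43,-0.97,0,0,0,0,1,-0.43,-0.97,0,0,0,0,1,-0.43,-0.97,0,0,0,0,1,-0.43,-0.97,0,0,0,0,1,-0.43,-0.97,0,0,0,0,1],
)

```text
time: 2.85
position: [0.4932, 0.1449, 0.2971]
tool_rot: [-0.063, 0.998, 0.0, -0.0]
ft_force: [-0.0, 1.0, -0.0]
grip_width: 0.0004
grip_force: 0.0
```

Emit:
jog_arm(
  motion=[0,0,0,0,0,0,1,0,0,0,0,0,0,1],
)

```text
time: 3.1
position: [0.4922, 0.1463, 0.297]
tool_rot: [-0.063, 0.998, 0.0, -0.001]
ft_force: [-0.3, 0.5, -0.8]
grip_width: 0.0008
grip_force: 0.0
```

```bash
python3 - <<'E'
from geo import *
import cv2
from scipy.spatial.transform import Rotation as Ro
a=robot.camera("scene")[120:350,220:440]
cv2.imwrite("pics/s1.png",cv2.resize(a,None,fx=2.5,fy=2.5,interpolation=cv2.INTER_CUBIC))
o=robot.get_obs();R=Ro.from_quat(o['tool_rot']).as_matrix();p=np.array(o['position'])
print(p,o['ft_force'],R.round(4))
print("rows to target (4cm)",R.T@(np.array([.4960,.1435,.211])-p)/.04)
for d in(0,.011): print(proj("scene",p+R[:,2]*d)*1-[220,120])
E
```

```text
[0.49199867 0.14668439 0.29715425] [ 0.19901036 -0.01605153  0.24143107] [[-9.918e-01 -1.277e-01 -1.500e-03]
 [-1.277e-01  9.918e-01  3.000e-04]
 [ 1.400e-03  5.000e-04 -1.000e+00]]
rows to target (4cm) [-0.0920735  -0.09280392  2.15368316]
[131.59917591  76.65590816]
[131.23349284  81.84985421]
```

View pics/s1.png

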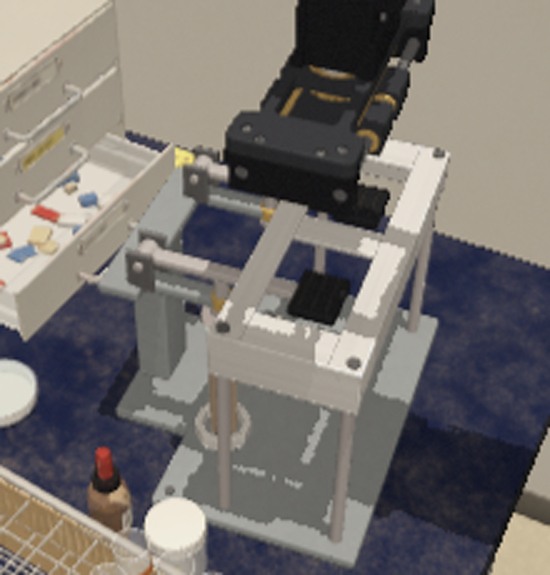

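The gripper body's near end covers the fingers from this view. The left paddle is centred at about (320,297), clear of the gripper. I'll correct the position, go down to about 15 mm above the plate and look again.

Emit:
jog_arm(
  motion=[-0.09,-0.09,0.4,0,0,0,1,0,0,0.4,0,0,0,1,0,0,0.4,0,0,0,1,0,0,0.1,0,0,0,1,0,0,0,0,0,0,1,0,0,0,0,0,0,1],
)

```text
time: 3.9
position: [0.4972, 0.1432, 0.246]
tool_rot: [-0.064, 0.998, 0.0, 0.001]
ft_force: [0.7, 0.5, 0.1]
grip_width: 0.0005
grip_force: 0.0
```

```bash
python3 - <<'E'
from geo import *
import cv2
from scipy.spatial.transform import Rotation as Ro
a=robot.camera("scene")[150:300,260:420];b=robot.camera("top")[200:320,260:420]
f=lambda a:cv2.resize(a,(400,400*a.shape[0]//a.shape[1]),interpolation=cv2.INTER_CUBIC)
a,b=f(a),f(b);h=max(len(a),len(b))
pad=lambda a:cv2.copyMakeBorder(a,0,h-len(a),0,0,cv2.BORDER_CONSTANT)
cv2.imwrite("pics/s2.png",np.hstack([pad(a),pad(b)]))
o=robot.get_obs();R=Ro.from_quat(o['tool_rot']).as_matrix();p=np.array(o['position'])
print(p,o['ft_force'])
print("rows to target (4cm)",R.T@(np.array([.4960,.1435,.211])-p)/.04)
g=lambda X:(proj("scene",X)-[260,150])*2.5
print("tip",g(p+R[:,2]*.011),"tip finger corners",[g(p+R@[x,y,.011]).round() for x in(-.01,.01) for y in(-.015,.015)])
print("body near bottom edge",[g(p+R@[x,.095,-.059]).round() for x in(-.0375,.0375)])
E
```

```text
[0.49727931 0.14311991 0.24611927] [1.44256029 0.30393959 1.44223104]
rows to target (4cm) [0.03174669 0.01360169 0.87793637]
tip [219.13702193 181.05063561] tip finger corners [array([212., 164.]), array([199., 191.]), array([239., 171.]), array([227., 198.])]
body near bottom edge [array([118., 181.]), array([238., 211.])]
```

View pics/s2.png

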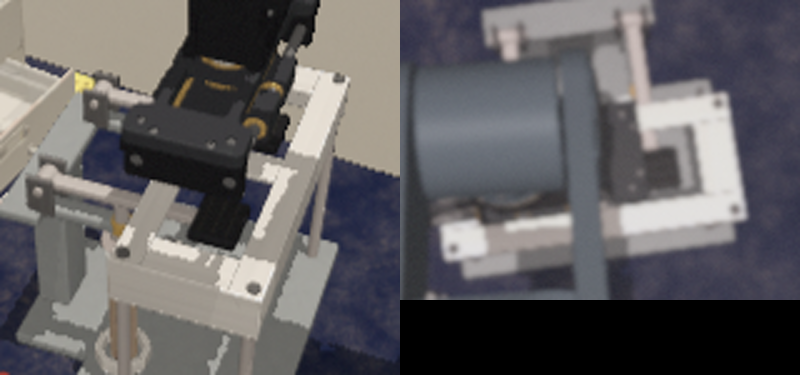

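The body outline sits where predicted, and the finger goes into the left window. I'll descend to just above the paddle.

Emit:
jog_arm(
  motion=[0.03,0.01,0.2,0,0,0,1,0,0,0.2,0,0,0,1,0,0,0.2,0,0,0,1,0,0,0.1,0,0,0,1,0,0,0.1,0,0,0,1,0,0,0,0,0,0,1],
)

```text
time: 4.75
position: [0.4955, 0.1432, 0.2132]
tool_rot: [-0.064, 0.998, 0.0, -0.0]
ft_force: [-0.4, -0.5, -0.8]
grip_width: 0.0004
grip_force: 0.0
```

Emit:
jog_arm(
  motion=[0,0,0.1,0,0,0,1,0,0,0.1,0,0,0,1,0,0,0.1,0,0,0,1,0,0,0,0,0,0,1,0,0,0,0,0,0,1],
)

```text
time: 5.38
position: [0.496, 0.1433, 0.2019]
tool_rot: [-0.064, 0.998, -0.0, 0.001]
ft_force: [-0.9, 0.4, 4.0]
grip_width: 0.0002
grip_force: 2.0
```

Contact is as expected, at 4 N. I'll keep pressing.

Emit:
jog_arm(
  motion=[0,0,0.1,0,0,0,1,0,0,0.1,0,0,0,1,0,0,0,0,0,0,1,0,0,0,0,0,0,1],
)

```text
time: 5.88
position: [0.4965, 0.1433, 0.194]
tool_rot: [-0.064, 0.998, 0.0, 0.001]
ft_force: [0.5, 0.6, 4.2]
grip_width: 0.0008
grip_force: 2.4
```

Emit:
jog_arm(
  motion=[0,0,0.05,0,0,0,1,0,0,0,0,0,0,1,0,0,0,0,0,0,1],
)

```text
time: 6.25
position: [0.4966, 0.1434, 0.1922]
tool_rot: [-0.064, 0.998, 0.0, 0.001]
ft_force: [-0.1, -0.1, 6.8]
grip_width: 0.0002
grip_force: 3.2
```

Emit:
jog_arm(
  motion=[0,0,0.05,0,0,0,1,0,0,0,0,0,0,1,0,0,0,0,0,0,1],
)

```text
time: 6.62
position: [0.4967, 0.1434, 0.1915]
tool_rot: [-0.064, 0.998, -0.0, 0.002]
ft_force: [-2.0, -0.9, 14.9]
grip_width: 0.0005
grip_force: 7.4
```

Emit:
jog_arm(
  motion=[0,0,0.05,0,0,0,1,0,0,0,0,0,0,1,0,0,0,0,0,0,1],
)

```text
time: 7.0
position: [0.4968, 0.1434, 0.1908]
tool_rot: [-0.064, 0.998, -0.0, 0.002]
ft_force: [-4.9, -0.9, 22.9]
grip_width: 0.0005
grip_force: 11.9
```

The force climbs sharply at a tip height of 0.180 m, so the lever is on its stop. I'll let it come up and draw clear.

Emit:
jog_arm(
  motion=[0,0,-0.1,0,0,0,1,0,0,-0.15,0,0,0,1,0,0,-0.15,0,0,0,1,0,0,-0.2,0,0,0,1,0,0,-0.2,0,0,0,1,0,0,-0.4,0,0,0,1,0,0,-0.5,0,0,0,1,0,0,-0.8,0,0,0,1,0,0,-0.8,0,0,0,1,0,0,-0.8,0,0,0,1,0,0,0,0,0,0,1],
)

```text
time: 8.38
position: [0.4964, 0.1434, 0.3538]
tool_rot: [-0.064, 0.998, -0.0, 0.002]
ft_force: [0.1, -0.7, 0.2]
grip_width: 0.0003
grip_force: 0.0
```

Emit:
jog_arm(
  motion=[0.3,0.9,0,0,0,0,1,0.3,0.9,0,0,0,0,1,0.3,0.9,0,0,0,0,1,0.3,0.9,0,0,0,0,1,0.3,0.9,0,0,0,0,1,0.3,0.9,0,0,0,0,1,0,0,0,0,0,0,1,0,0,0,0,0,0,1],
)

```text
time: 9.38
position: [0.3961, 0.3476, 0.3503]
tool_rot: [-0.064, 0.998, -0.001, -0.001]
ft_force: [-0.2, 0.7, 0.4]
grip_width: 0.0004
grip_force: 0.0
```

```bash
python3 - <<'E'
from geo import *
import cv2
a=cv2.imread("pics/scene0.png")[190:330,250:380];b=robot.camera("scene")[190:330,250:380]
cv2.imwrite("pics/s3.png",cv2.resize(np.hstack([a,b]),None,fx=3,fy=3,interpolation=cv2.INTER_CUBIC))
o=robot.get_obs();print(o['time'],o['position'],o['ft_force'])
E
```

```text
9.425 [0.39652971 0.34740559 0.35059675] [ 0.029317    0.2354237  -0.25839823]
```

View pics/s3.png

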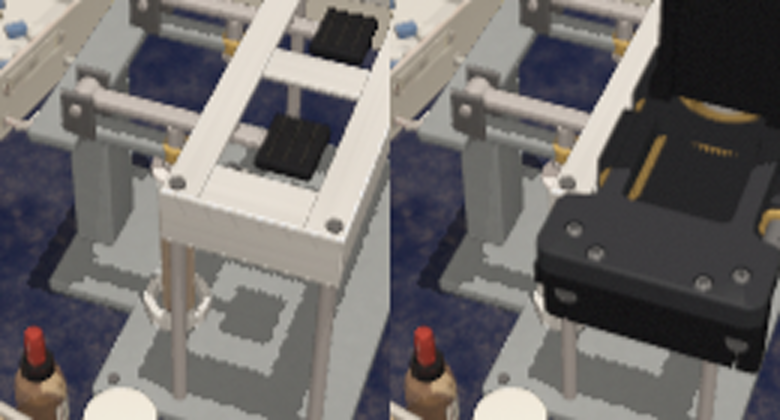

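The right half shows the left lever back at rest. The stopper's visible edge is now at about (555,182), lower than before, when it was at about (163,172) in the left half. The arm is clear, so I'm handing in.

```bash
python3 -c "
from rig import robot
print(robot.hand_in())"
```

```text
the job is handed in; nothing more can be done
None
```

I pressed the left station's lever to its stop, which should have driven the vial's stopper fully in. The lever came back up, the arm drew clear with no sign of touching anything else, and I handed the job in at about 9.4 s.

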